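# Hold a facet tile flush on the sloped plaster while the glue sets

### The job

Take the terracotta tile out of the grey tray by its handle, tilt it to match the sloping plaster facet on the stand, and press it flush inside the blue tape border, squared up with the border, so that the sprung plaster sinks a few millimetres but never hits its stop. Finish while still gripping the tile and holding it pressed there, as if waiting for glue to set: do not let go. Leave the other tiles, the tape roll and the glue bottle where they are.

Things in the scene. Friction and masses are not known exactly. Their poses are not given: they have to be found in the camera images.
- tile_red: terracotta (red-brown) tile to be held: panel 70 (its x) x 50 (y) x 5 mm with a pale wooden handle on the middle of its upper side, 32 (x) x 14 (y) x 50 mm tall, top 55 mm above the underside. Origin at the centre of the underside, z towards the handle. 40 to 85 g. Lies flat in one compartment of the tray; pinch the handle across its 14 mm.
- tile_blue: blue tile: 70 x 50 x 5 mm panel with the same handle as tile_red; origin at the centre of the panel's underside; lies in another compartment. Not needed; leave it.
- tile_white: white tile: 70 x 50 x 5 mm panel with the same handle as tile_red; origin at the centre of the panel's underside; lies in another compartment. Not needed; leave it.
- tray: fixed grey tray 110 (x) x 285 (y) x 28 mm tall with 5 mm floor and walls; two walls split it along y into three compartments, about 100 x 88 mm inside, one tile in each. Origin at the centre of its underside.
- stand: fixed steel stand: base 150 (x) x 160 (y) x 12 mm; two grey cheeks 45 mm long, outer faces at y = +-73 mm (black knobs to +-85 mm), tops 90 mm up, carry the plaster on a head tilted about the y axis 75 mm up and clamped firmly. Origin at the centre of the base's underside; the facet slopes down towards -x, the robot's side.
- facet: white plaster block 104 x 94 x 30 mm, its flat top the facet, 14 to 34 degrees from level. Origin: centre of that face, 48 mm along its normal from the pivot; x up the slope, y level, z out of the face. Thin blue tape leaves a window 84 (x) x 70 (y) mm; the tile goes in its middle, long side up the slope, either way round. The block sinks along its -z on a spring.
- cushion (a joint): how far the plaster block has sunk along its face normal on its spring, m: 0 at rest, 0.010 at the hard stop. It starts to sink at a push of 1 to 2 N and takes 1.2 N more for each mm; 4 to 5 mm is a good push.
- tape_roll: roll of blue tape lying flat, 84 mm across, 24 mm tall, bore 60 mm; origin at the centre of its underside. Leave it.
- glue: upright white glue bottle with red cap, 44 mm across, 110 mm tall; origin at the centre of its underside. Leave it.
Things that resemble listed ones, but are neither listed nor needed, are in the scene too. What is shaped like the tile_red but pink or purple is not meant.

How it is judged (in metres and radians):
On the way, in this order (a step that is already met when the one before it is completed fails the run):
1. the terracotta tile is lifted clear of the tray in the gripper (z of tile_red in the frame of tray above 0.045 m and contact force between the fingers and tile_red above 0.5 N), for 0.2 s.
2. the terracotta tile is pressed flush on the facet, held by the gripper (x of tile_red in the frame of facet between -0.008 and 0.008 m and y of tile_red in the frame of facet between -0.008 and 0.008 m and z of tile_red in the frame of facet between -0.003 and 0.003 m and angle between the z axis of tile_red and the z axis of facet, either way round below 0.06 rad and angle between the x axis of tile_red and the x axis of facet, either way round below 0.14 rad and contact force between tile_red and facet above 1.5 N and contact force between the fingers and tile_red above 1 N and value of joint cushion between 0.0015 and 0.0085 m), for 0.2 s.
At the end, for the whole second after the job is handed in: the red tile is gripped, at rest, pressed on the facet over 1.5 N, within 8 mm of its centre along and across, underside within 3 mm and 0.06 rad of the face, long side within 0.14 rad of upslope, plaster sunk 1.5 to 8.5 mm; bystanders moved under 30 mm (all of step 2 and distance of each of tile_blue, tile_white, tape_roll, glue from where it was at the start of the episode below 0.03 m and linear speed of tile_red below 0.01 m/s); the arm keeps its last pose, push and grip.
It fails at once if the plaster is pushed down onto its stop (value of joint cushion above 0.0095 m).
It fails at once if a bystander (other tile, tape roll, glue bottle) is moved by 30 mm or more (distance of any of tile_blue, tile_white, tape_roll, glue from where it was at the start of the episode above 0.03 m).
It also fails if it takes over 53 s, if anything falls off the work surface, if the arm or the gripper's body presses on something with over 40 N, if the wrist force passes 120 N, or if a joint passes its speed limit or range.

### The arm

A 6-joint arm with a two-finger parallel gripper is mounted at the origin on the work surface. World frame = base frame: x ahead of the robot, y to its left, z up, the work surface at z = 0. Lengths are in m, angles in degrees, forces in N, time in s.
With the tool pointing down it reaches from about 0.35 to 0.85 m from the base axis. Payload 8.1 kg.
Tool frame: the origin (TCP) lies midway between the tips of the shut fingers; the grasp point (between the pads) lies 19 mm behind it; z points along the fingers, y is the line along which they close (so a half turn about z gives the same grasp; the last joint's range is limited). The gripper opens to 93 mm and grips with 3 to 60 N. Pads are 15 mm wide; open, the fingers measure 128 mm over their backs; the gripper's body (75 mm by 188 mm) begins 65 mm behind the grasp point.
Start: joints at [72.456, 7.471, 85.268, -0, 87.261, -4.893], TCP at [0.131, 0.585, 0.219] pointing down, gripper open.
Joint ranges: [-169.43, 169.43], [-51.17, 129.36], [1.28, 143.12], [-76.62, 256.62], [0, 156.53], [-152.29, 152.29]. Speed limits (degrees/s): [136.94, 136.94, 159.86, 180, 180, 180].

### API

Orientations are given as a 3x3 rotation matrix whose columns are the frame's x, y, z axes.
In Python, from bench import manip gives the robot as it stands. The module is installed in compiled form; this text tells all that it offers.
- The arm moves only by the tool move_arm, never from a script. Its argument "commands" is a list of rows, each a list of 5 numbers: the finger opening in m, from 0 to 0.093, then the shift along the tool's x, y, z in m, then the turn about the tool's z in rad. A call has 1 to 10 rows; each row shifts and turns the commanded pose from where the row before left it, along the tool's axes as they then stand; what a row does not reach is not made up. A row lasts 1/10 s, in which the tool goes at most 50 mm and 8.59 degrees, less where a joint would pass 70% of its speed; a pose out of reach is approached as far as the arm can. A call is refused whole if a number of a shift passes 0.05 or a number of a turn 0.15, either way. A call with a gripper value outside its range is refused whole. The fingers move at their own pace and stop on an object; the grip force is fixed at half the most. Time passes only in rows, so rows that do not move let the fingers close. It gives the time, the measured TCP pose, the force, the opening and the grip force at its end, in the units of the state.
- manip.observe(): the state, without advancing time (a new reading comes with each control period).
- manip.read_camera(name): name is "side" or "top"; returns the picture (420x560x3 uint8, red, green, blue); there is no depth.
- manip.camera_params(name): a dict with "fx", "fy", "cx", "cy" (pixels), "rvec" (rotation vector, rad) and "tvec" (3), from world to camera coordinates, as OpenCV has them. Camera axes: x right, y down, z forward; pixel columns grow to the right and rows downward; lengths in m; the calibration is good to about 2 mm. A picture is of the moment at which its call begins. camera_params takes no time and is no camera call.
- manip.sign_off(): hands the job in; it is judged then, once.
The state is a dict: "clock": time; "joint_positions": joint angles; "qd": joint speeds; "joint_torque": joint torques, N m; "ee_pos": TCP position; "eef_rot": TCP orientation; "wrist_force": force on the tool from outside, world axes, zero at the start; "ft_torque": the same for the moment, N m; "gripper_width": opening from 0.0 (shut) to 1.0 (fully open); "gripper_force": force on a finger pad.
Only numpy, scipy, OpenCV 4.12 (cv2) and the standard library are available. Lean on these libraries where they do the work, as an engineer would, in place of code of your own. Each camera call takes 0.05 s, during which the arm holds its last target. There are 200 camera calls.

## Working session

There is one attempt and no reset: what is moved stays moved. The work goes in short steps, Python scripts to look and compute and a tool call to move; the robot and the scene stay as the last step left them, time stands still between calls to the robot, and variables do not carry over. Pictures are saved under pics/ and viewed, at most 10 in all, crops included, and the job is handed in when it is done.

Besides the shell and the picture viewer there is one more tool, called after ">>>" as a command line: name --pt "numbers of a row" for each row, then --argument value for the rest. move_arm: Moves the arm, as the interface text tells. Its arguments: {"type":"object","properties":{"commands":{"type":"array","items":{"type":"array","items":{"type":"number"}}}},"required":["commands"]}

```bash
mkdir -p pics; python3 - <<'E'
from bench import manip
import cv2
for n in("side","top"):
    im=manip.read_camera(n); cv2.imwrite(f"pics/{n}0.png",im[:,:,::-1])
    print(manip.camera_params(n))
print(manip.observe())
E
```

```text
{'fx': 495.75401768572925, 'fy': 495.75401768572925, 'cx': 278.0056032101399, 'cy': 208.75552573156145, 'rvec': array([ 0.61166363, -2.75419935,  1.0211651 ]), 'tvec': array([0.55487273, 0.18092027, 1.0554645 ])}
{'fx': 544.5344449644602, 'fy': 544.5344449644602, 'cx': 274.9283763057212, 'cy': 226.59231802834162, 'rvec': array([ 2.15063023, -2.12739823,  0.22226474]), 'tvec': array([0.06724178, 0.56795367, 1.16560264])}
{'clock': 0.1, 'joint_positions': array([ 7.24561426e+01,  7.51136184e+00,  8.53241833e+01,  1.40981485e-03,
        8.72612844e+01, -4.89457769e+00]), 'qd': array([ 0.01357258, -0.10627981, -0.13123047, -0.06401198,  0.01510996,
        0.01202396]), 'joint_torque': array([ 1.15936564e-03, -5.61333239e+01, -4.93104136e+01,  7.71756889e-02,
        2.88474967e-02, -8.41064434e-05]), 'ee_pos': array([0.1312163 , 0.5849414 , 0.21767533]), 'eef_rot': array([[-9.75728470e-01,  2.18983260e-01, -5.32858981e-04],
       [ 2.18983843e-01,  9.75727167e-01, -1.60397714e-03],
       [ 1.68680842e-04, -1.68173366e-03, -9.99998572e-01]]), 'wrist_force': array([-0.24833522,  0.81626605, -1.23491213]), 'ft_torque': array([0.04343854, 0.01819642, 0.04174961]), 'gripper_force': 0.0, 'gripper_width': 0.993922637279307}
```

View pics/side0.png

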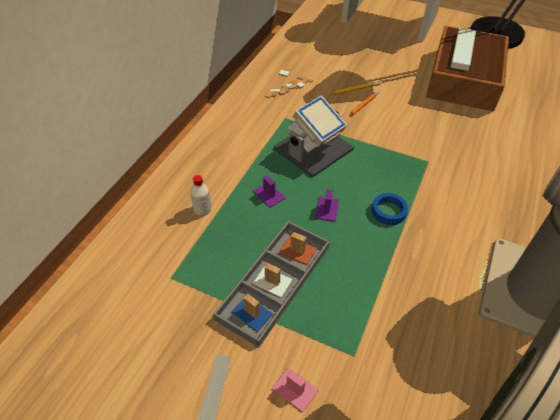

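View pics/top0.png

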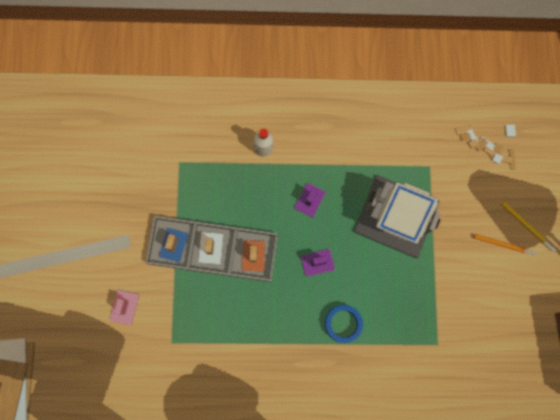

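The top view shows the red tile at (253,256) in the right-hand compartment and the facet at (408,213). In the side view they are at (298,246) and (321,120). The tool only turns about its own z axis, so the tilt has to come from pivoting the tile about the pinch line. First I'll measure both.

```bash
cat > h.py <<'E'
import numpy as np,cv2
from bench import manip
def cam(n):
    p=manip.camera_params(n);K=np.array([[p['fx'],0,p['cx']],[0,p['fy'],p['cy']],[0,0,1]])
    R=cv2.Rodrigues(p['rvec'])[0];return K,R,np.array(p['tvec']).reshape(3)
def ray(n,uv):
    K,R,t=cam(n);d=R.T@np.linalg.inv(K)@np.array([uv[0],uv[1],1.]);return -R.T@t,d
def onz(n,uv,z):
    o,d=ray(n,uv);return o+d*(z-o[2])/d[2]
def tri(a,b):
    P=[np.c_[K@R,K@t] for K,R,t in(cam('side'),cam('top'))]
    X=cv2.triangulatePoints(P[0],P[1],np.float64(a).reshape(2,1),np.float64(b).reshape(2,1))[:,0];return X[:3]/X[3]
def proj(n,X):
    K,R,t=cam(n);x=K@(R@np.asarray(X)+t);return x[:2]/x[2]
def mask(im,lo,hi,box):
    h=cv2.cvtColor(im,cv2.COLOR_RGB2HSV);m=cv2.inRange(h,lo,hi);z=np.zeros_like(m);x0,y0,x1,y1=box
    z[y0:y1,x0:x1]=m[y0:y1,x0:x1];return z
def quads(m):
    c,h=cv2.findContours(m,cv2.RETR_CCOMP,cv2.CHAIN_APPROX_NONE)
    out=[]
    for k in sorted(c,key=cv2.contourArea)[::-1][:2]:
        q=cv2.approxPolyN(k,4,ensure_convex=True).reshape(-1,2) if hasattr(cv2,'approxPolyN') else cv2.boxPoints(cv2.minAreaRect(k))
        out.append((cv2.contourArea(k),q))
    return out
E
python3 - <<'E'
from h import *
S=manip.read_camera('side');T=manip.read_camera('top')
for n,im,b in(('side',S,(285,85,360,150)),('top',T,(370,170,450,250))):
    m=mask(im,(95,80,40),(130,255,255),b)
    for a,q in quads(m): print(n,'tape',a,q.tolist())
for n,im,b in(('side',S,(270,225,325,270)),('top',T,(236,232,275,280))):
    m=mask(im,(0,150,60),(11,255,255),b);c=max(cv2.findContours(m,0,1)[0],key=cv2.contourArea)
    print(n,'red',cv2.minAreaRect(c), [onz(n,p,.010).round(4).tolist() for p in cv2.boxPoints(cv2.minAreaRect(c))])
a=cv2.resize(S[85:285,250:370],None,fx=3.0,fy=3.0,interpolation=cv2.INTER_CUBIC)
b=cv2.resize(T[170:290,225:345],None,fx=3.3,fy=3.3,interpolation=cv2.INTER_CUBIC)
o=np.zeros((600,760,3),np.uint8);o[:a.shape[0],:a.shape[1]]=a;o[:b.shape[0],362:362+b.shape[1]]=b
cv2.imwrite('pics/crop1.png',o[:,:,::-1])
E
```

```text
side tape 939.0 [[345, 124], [322, 139], [298, 110], [321, 97]]
side tape 812.5 [[343, 124], [322, 137], [299, 111], [321, 98]]
top tape 1609.5 [[434, 200], [414, 241], [380, 226], [398, 185]]
top tape 1510.5 [[433, 201], [414, 240], [381, 226], [399, 186]]
side red ((297.4310607910156, 250.1724090576172), (31.753904342651367, 18.9409236907959), 21.801410675048828) [[0.5413, 0.1457, 0.01], [0.5473, 0.094, 0.01], [0.4735, 0.0962, 0.01], [0.4696, 0.1469, 0.01]]
top red ((253.0, 255.5), (29.0, 20.0), 90.0) [[0.54, 0.1453, 0.01], [0.5406, 0.0995, 0.01], [0.4739, 0.0986, 0.01], [0.4734, 0.1441, 0.01]]
```

View pics/crop1.png

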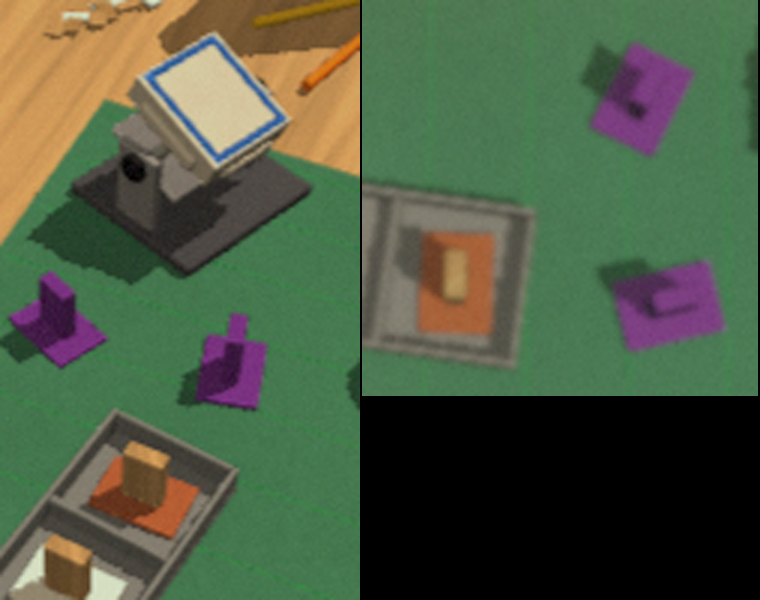

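The crop shows the red tile with its long side along world x, and a clean blue tape frame on the facet. Next I'll triangulate the tape corners.

```bash
cat > facet.py <<'E'
from h import *
def rot(q): return q
S=manip.read_camera('side');T=manip.read_camera('top')
# tape blobs, subpixel: fit lines to the tape mask sides via minimal quads of closed contours
def centre_quad(im,b):
    m=mask(im,(95,60,40),(130,255,255),b)
    qs=[]
    for a,q in quads(m):
        q=q.astype(float);c=q.mean(0);qs.append(q[np.argsort(np.arctan2(*(q-c).T[::-1]))])
    # midline sides refined: pixels of mask near each side, cv2.fitLine
    q=(qs[0]+qs[1])/2; ys,xs=np.nonzero(m);p=np.c_[xs,ys].astype(float);L=[]
    for i in range(4):
        a,d=q[i],q[(i+1)%4]-q[i];l=np.linalg.norm(d);d/=l
        s=(p-a)@d;e=abs((p-a)@[-d[1],d[0]]);k=(s>.15*l)&(s<.85*l)&(e<3)
        v=cv2.fitLine(p[k].astype(np.float32),cv2.DIST_HUBER,0,.01,.01).ravel();L.append(np.cross([*v[2:],1],[v[2]+v[0],v[3]+v[1],1]))
    r=[];
    for i in range(4):
        x=np.cross(L[i-1],L[i]);r.append(x[:2]/x[2])
    return np.array(r)
qs=centre_quad(S,(285,85,360,150));qt=centre_quad(T,(370,170,450,250))
best=min((sum(np.linalg.norm(proj('top',tri(qs[i],qt[(i+k)%4]))-qt[(i+k)%4]) for i in range(4)),k) for k in range(4))
X=np.array([tri(qs[i],qt[(i+best[1])%4]) for i in range(4)])
C=X.mean(0);n=np.linalg.svd(X-C)[2][2];n*=np.sign(n[2])
y=np.cross([0,0,1.],n);y/=np.linalg.norm(y)
print('reproj',best,'\n',X.round(4),'\nC',C.round(4),'n',n.round(4),'tilt',np.degrees(np.arccos(n[2])),'sides',[round(float(np.linalg.norm(X[i]-X[i-1])),4) for i in range(4)])
for i in range(4):
    d=X[i]-X[i-1];print('edge',d.round(4),'yaw',np.degrees(np.arctan2(d[1],d[0])),'pitch',np.degrees(np.arcsin(d[2]/np.linalg.norm(d))))
E
python3 facet.py
```

```text
reproj (np.float64(0.7930353274357995), 0) 
 [[ 0.6409 -0.1846  0.1387]
 [ 0.6117 -0.2559  0.1392]
 [ 0.5336 -0.2229  0.1045]
 [ 0.5636 -0.153   0.1037]] 
C [ 0.5875 -0.2041  0.1215] n [-0.3504  0.1547  0.9238] tilt 22.518179057120232 sides [0.0905, 0.0771, 0.0916, 0.0761]
edge [ 0.0772 -0.0316  0.035 ] yaw -22.218978266894556 pitch 22.768797871375565
edge [-0.0292 -0.0714  0.0004] yaw -112.22883595981793 pitch 0.3343468172826664
edge [-0.0781  0.033  -0.0347] yaw 157.10818278668938 pitch -22.26335883267455
edge [ 0.03    0.0699 -0.0008] yaw 66.75881566840145 pitch -0.5718878097766918
```

>>> move_arm --pt "0.05 -0.0334 -0.0264 0 0" --pt "0.05 -0.0334 -0.0264 0 0" --pt "0.05 -0.0334 -0.0264 0 0" --pt "0.05 -0.0334 -0.0264 0 0" --pt "0.05 -0.0334 -0.0264 0 0" --pt "0.05 -0.0334 -0.0264 0 0" --pt "0.05 -0.0334 -0.0264 0 0" --pt "0.05 -0.0334 -0.0264 0 0" --pt "0.05 -0.0334 -0.0264 0 0" --pt "0.05 -0.0334 -0.0264 0 0"

```text
clock: 1.3
ee_pos: [0.4003, 0.2532, 0.2189]
eef_rot: [[-0.976, 0.219, 0.001], [0.219, 0.976, 0.0], [-0.001, 0.0, -1.0]]
wrist_force: [0.5, 0.3, -0.6]
gripper_width: 0.538
gripper_force: 0.0
```

>>> move_arm --pt "0.05 -0.0334 -0.0264 0 0" --pt "0.05 -0.0334 -0.0264 0 0" --pt "0.05 -0.0334 -0.0264 0 0" --pt "0.05 -0.0334 -0.0264 0 0" --pt "0.05 0 0 0.03 -0.07" --pt "0.05 0 0 0.03 -0.07" --pt "0.05 0 0 0.03 -0.064" --pt "0.05 0 0 0 0" --pt "0.05 0 0 0 0"

```text
clock: 2.2
ee_pos: [0.5063, 0.1224, 0.1288]
eef_rot: [[-1.0, 0.019, -0.001], [0.019, 1.0, -0.0], [0.001, -0.0, -1.0]]
wrist_force: [0.2, -0.2, 0.8]
gripper_width: 0.54
gripper_force: 0.0
```

>>> move_arm --pt "0.05 0 0 0.03 0" --pt "0.05 0 0 0.03 0" --pt "0.05 0 0 0.025 0" --pt "0.05 0 0 0.016 0" --pt "0 0 0 0 0" --pt "0 0 0 0 0" --pt "0 0 0 0 0" --pt "0 0 0 0 0" --pt "0 0 0 0 0" --pt "0 0 0 0 0"

```text
clock: 3.2
ee_pos: [0.5076, 0.1225, 0.0288]
eef_rot: [[-1.0, 0.017, 0.002], [0.017, 1.0, 0.0], [-0.002, 0.0, -1.0]]
wrist_force: [-1.4, -1.2, 6.9]
gripper_width: 0.154
gripper_force: 30.0
```

```bash
python3 - <<'E'
from h import *
S=manip.read_camera('side');T=manip.read_camera('top')
a=cv2.resize(S[180:300,240:360],None,fx=3,fy=3);b=cv2.resize(T[190:310,200:320],None,fx=3,fy=3)
cv2.imwrite('pics/grasp.png',np.hstack([a,b])[:,:,::-1])
o=manip.observe();print(o['gripper_width'],o['gripper_force'],o['ee_pos'],o['wrist_force'])
E
```

```text
0.1478997030878515 30.001393854618073 [0.50760772 0.12250092 0.02881037] [-1.08735238 -1.18883689  6.66840587]
```

View pics/grasp.png

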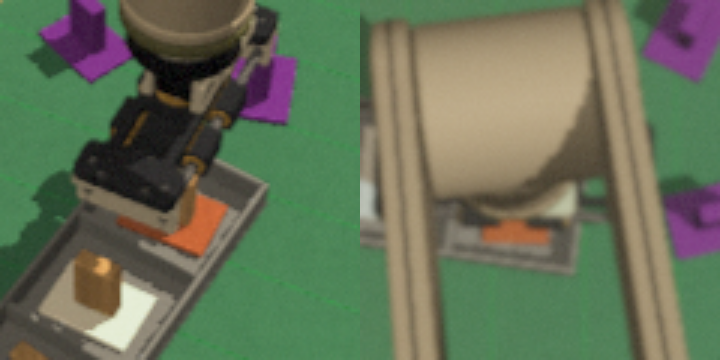

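The grasp picture shows the fingers on the handle, with the opening at 14 mm and 30 N of grip. I'll lift the tile. To tilt it about the pinch axis I plan to press its +x side on the tray's far wall, so I'll measure that wall.

>>> move_arm --pt "0 0 0 -0.02 0" --pt "0 0 0 -0.02 0" --pt "0 0 0 -0.02 0" --pt "0 0 0 -0.02 0" --pt "0 0 0 0 0" --pt "0 0 0 0 0" --pt "0 0 0 0 0"

```text
clock: 4.0
ee_pos: [0.5057, 0.1223, 0.1061]
eef_rot: [[-1.0, 0.017, -0.002], [0.017, 1.0, -0.0], [0.002, -0.0, -1.0]]
wrist_force: [-0.7, -0.6, -1.1]
gripper_width: 0.147
gripper_force: 30.0
```

```bash
python3 - <<'E'
from h import *
T=cv2.imread('pics/top0.png')[:,:,::-1].copy()
h=cv2.cvtColor(T,cv2.COLOR_RGB2HSV)
g=cv2.inRange(h,(60,90,30),(85,255,255))
m=np.zeros_like(g);m[205:290,178:285]=255-g[205:290,178:285]
m=cv2.morphologyEx(m,cv2.MORPH_OPEN,np.ones((5,5)))
c=max(cv2.findContours(m,0,1)[0],key=cv2.contourArea)
# upper edge (far +x side): topmost mask pixel per column
pts=[(u,np.nonzero(m[:,u])[0].min()-.5) for u in range(190,268)]
W=np.array([onz('top',p,.028)[:2] for p in pts])
v=cv2.fitLine(W.astype(np.float32),cv2.DIST_HUBER,0,.01,.01).ravel();d=v[:2]*np.sign(v[1])
print('tray yaw',np.degrees(np.arctan2(-d[0],d[1])),'outer x at y=.12',v[2]+d[0]/d[1]*(.12-v[3]))
o=manip.observe();print(o['wrist_force'],o['gripper_width'],o['ee_pos'])
E
```

```text
tray yaw -8.245478 outer x at y=.12 0.56691295
[-0.72234017 -0.59854406 -1.05036326] 0.14688807655285735 [0.50571102 0.12227733 0.10609155]
```

>>> move_arm --pt "0 -0.0265 0 0 0.125" --pt "0 0 0 0.02 0" --pt "0 0 0 0.02 0" --pt "0 0 0 0.01 0" --pt "0 0 0 0 0" --pt "0 0 0 0 0"

```text
clock: 4.6
ee_pos: [0.5328, 0.1219, 0.0574]
eef_rot: [[-0.99, 0.141, -0.001], [0.141, 0.99, -0.0], [0.001, -0.0, -1.0]]
wrist_force: [0.6, 0.3, -0.2]
gripper_width: 0.151
gripper_force: 30.0
```

>>> move_arm --pt "0 0 0 0.003 0" --pt "0 0 0 0.003 0" --pt "0 0 0 0 0"

```text
clock: 4.9
ee_pos: [0.5335, 0.122, 0.0519]
eef_rot: [[-0.99, 0.141, 0.001], [0.141, 0.99, 0.0], [-0.001, 0.0, -1.0]]
wrist_force: [0.2, -0.0, -0.1]
gripper_width: 0.151
gripper_force: 30.0
```

>>> move_arm --pt "0 0 0 0.002 0" --pt "0 0 0 0.002 0" --pt "0 0 0 0 0"

```text
clock: 5.2
ee_pos: [0.5339, 0.122, 0.0509]
eef_rot: [[-0.99, 0.141, 0.001], [0.141, 0.99, -0.0], [-0.001, 0.0, -1.0]]
wrist_force: [-13.4, -2.7, 25.0]
gripper_width: 0.147
gripper_force: 30.0
```

```bash
python3 - <<'E'
from h import *
S=manip.read_camera('side')
cv2.imwrite('pics/tilt1.png',cv2.resize(S[180:300,230:380],None,fx=4,fy=4,interpolation=cv2.INTER_CUBIC)[:,:,::-1])
E
```

```text
(no output)
```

View pics/tilt1.png

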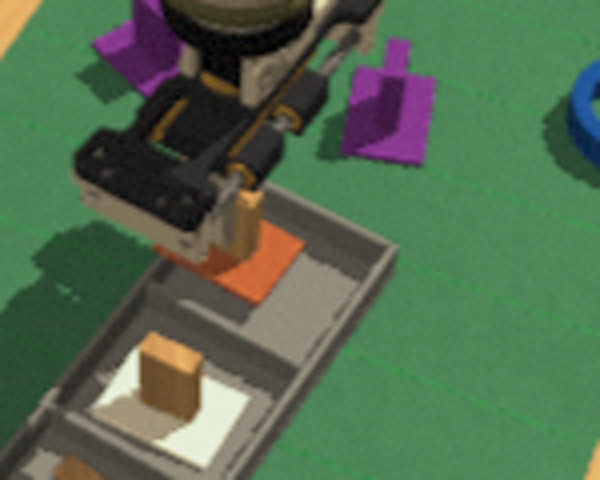

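Contact is made at 25 N, with only a small tilt visible so far. I'll keep pressing in small steps and watch the force.

>>> move_arm --pt "0 0 0 0.001 0" --pt "0 0 0 0.001 0" --pt "0 0 0 0 0"

```text
clock: 5.55
ee_pos: [0.5342, 0.122, 0.0496]
eef_rot: [[-0.99, 0.141, 0.002], [0.141, 0.99, -0.0], [-0.002, 0.0, -1.0]]
wrist_force: [-15.2, -3.3, 29.8]
gripper_width: 0.15
gripper_force: 30.0
```

>>> move_arm --pt "0 0 0 0.001 0" --pt "0 0 0 0.001 0" --pt "0 0 0 0 0"

```text
clock: 5.85
ee_pos: [0.5346, 0.122, 0.0478]
eef_rot: [[-0.99, 0.141, 0.003], [0.141, 0.99, -0.0], [-0.003, 0.0, -1.0]]
wrist_force: [-13.6, -2.7, 29.5]
gripper_width: 0.148
gripper_force: 30.0
```

>>> move_arm --pt "0 0 0 0.001 0" --pt "0 0 0 0.001 0" --pt "0 0 0 0.001 0" --pt "0 0 0 0 0"

```text
clock: 6.25
ee_pos: [0.535, 0.122, 0.0448]
eef_rot: [[-0.99, 0.141, 0.004], [0.141, 0.99, -0.0], [-0.004, 0.0, -1.0]]
wrist_force: [-12.8, -3.6, 27.8]
gripper_width: 0.15
gripper_force: 30.0
```

>>> move_arm --pt "0 0 0 -0.03 0" --pt "0 0 0 -0.04 0" --pt "0 0 0 -0.05 0" --pt "0 0 0 -0.03 0" --pt "0 0 0 0 0" --pt "0 0 0 0 0" --pt "0 0 0 0 0"

```text
clock: 6.95
ee_pos: [0.5322, 0.1218, 0.1889]
eef_rot: [[-0.99, 0.141, -0.003], [0.141, 0.99, -0.0], [0.003, -0.001, -1.0]]
wrist_force: [0.6, -0.7, -0.7]
gripper_width: 0.147
gripper_force: 30.0
```

```bash
python3 - <<'E'
from h import *
S=manip.read_camera('side');T=manip.read_camera('top')
o=manip.observe();p=o['ee_pos'];print(p,o['wrist_force'],o['gripper_width'])
u=proj('side',p).astype(int);w=proj('top',p).astype(int);print(u,w)
f=lambda I,c:cv2.resize(I[c[1]-45:c[1]+45,c[0]-45:c[0]+45],None,fx=4.4,fy=4.4,interpolation=cv2.INTER_CUBIC)
cv2.imwrite('pics/tilt2.png',np.hstack([f(S,u),f(T,w)])[:,:,::-1])
E
```

```text
[0.53199135 0.12179079 0.18851489] [-0.05206269  0.35944066 -0.84623823] 0.14859676291573648
[289 193] [252 231]
```

View pics/tilt2.png

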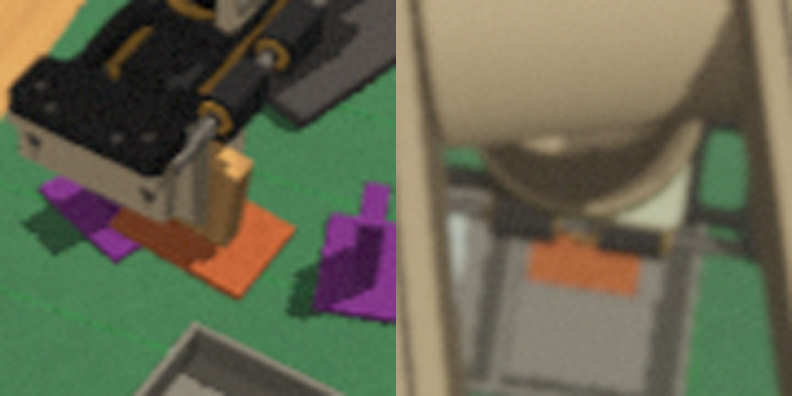

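The tile is now visibly tilted, with its low edge towards the robot. Its low-edge corners are at crop (238,297) and (294,232) in the side view and (528,282) and (637,295) in the top view. I'll work out the angle from the panel's long edge in the side view and from the low edge in the top view.

```bash
cat > tilt.py <<'E'
from h import *
def tilt(verbose=True):
    o=manip.observe();p=o['ee_pos'];R=o['eef_rot'];ex=-R[:,0];ez=np.array([0,0,1.])
    S=manip.read_camera('side');T=manip.read_camera('top')
    c=proj('side',p).astype(int);m=mask(S,(0,150,60),(11,255,255),(c[0]-45,c[1]-25,c[0]+45,c[1]+45))
    k=max(cv2.findContours(m,0,1)[0],key=cv2.contourArea)
    # lower (+y) long edge: bottom-most mask pixel per column left of the lowest corner
    pts=k.reshape(-1,2);b=pts[pts[:,1].argmax()]
    E=[(u,np.nonzero(m[:,u])[0].max()) for u in range(pts[:,0].min()+2,b[0]-2)]
    v=cv2.fitLine(np.float32(E),cv2.DIST_HUBER,0,.01,.01).ravel()
    n=np.cross(ray('side',v[2:])[1],ray('side',v[2:]+10*v[:2])[1])
    th=np.degrees(np.arctan(-(ex@n)/(ez@n)))
    print('n pts',len(E),'slope tilt (side edge)',th)
    c=proj('top',p).astype(int);m2=mask(T,(0,150,60),(11,255,255),(c[0]-25,c[1]-15,c[0]+25,c[1]+40))
    k=max(cv2.findContours(m2,0,1)[0],key=cv2.contourArea).reshape(-1,2)
    us=range(k[:,0].min()+3,k[:,0].max()-2)
    e=np.array([(u,np.nonzero(m2[:,u])[0].max()+.5) for u in us]).mean(0)
    for t in(14,16,18,20,22,24,26):
        a=np.radians(t);P=p+[0,0,.019];M=P+ex*(-.035*np.cos(a)+.038*np.sin(a))+ez*(-.035*np.sin(a)-.038*np.cos(a))
        print(t,'top row pred-meas',round(proj('top',M)[1]-e[1],2))
tilt()
E
python3 tilt.py
```

```text
n pts 23 slope tilt (side edge) 6.0965558326700595
14 top row pred-meas -4.48
16 top row pred-meas -5.2
18 top row pred-meas -5.93
20 top row pred-meas -6.68
22 top row pred-meas -7.45
24 top row pred-meas -8.22
26 top row pred-meas -9.01
```

```bash
python3 - <<'E'
from h import *
o=manip.observe();p=o['ee_pos'];ex=-o['eef_rot'][:,0];ey=o['eef_rot'][:,1]
P=p+[0,0,.019]
for a,b in(((298.1,215.5),(237,250.1)),((310.8,200.7),(261.8,253))):
    X=tri(a,b);d=X-P;print('corner rel P: ex,ey,z',(d@ex).round(4),(d@ey).round(4),d[2].round(4), 'reproj',(proj('top',X)-b).round(2))
M=P+[0,0,-.04]
for t in(0,5,10,15,20,25):
    r=np.radians(t);d=ex*np.cos(r)+np.array([0,0,np.sin(r)]);q=proj('side',M+.02*d)-proj('side',M-.02*d);h=-ex*np.sin(r)+np.array([0,0,np.cos(r)]);w=proj('side',M+.02*h)-proj('side',M)
    print(t,'edge slope',(q[1]/q[0]).round(3),'handle du/dv',(w[0]/w[1]).round(3))
E
```

```text
corner rel P: ex,ey,z -0.038 0.0249 -0.0387 reproj [-0.1  -0.57]
corner rel P: ex,ey,z -0.0365 -0.025 -0.0426 reproj [-0.02 -0.13]
0 edge slope 0.485 handle du/dv -0.039
5 edge slope 0.555 handle du/dv -0.159
10 edge slope 0.626 handle du/dv -0.296
15 edge slope 0.701 handle du/dv -0.456
20 edge slope 0.779 handle du/dv -0.649
25 edge slope 0.863 handle du/dv -0.891
```

The tilt is only about 6°. The grip resists pivoting and the handle has slid slightly instead. I'll go back down to the wall and test whether commanding a wider opening weakens the grip.

>>> move_arm --pt "0 -0.002 0 0.05 0" --pt "0 0 0 0.05 0" --pt "0 0 0 0.033 0" --pt "0 0 0 0.006 0" --pt "0 0 0 0 0" --pt "0 0 0 0 0"

```text
clock: 7.75
ee_pos: [0.5368, 0.1219, 0.0538]
eef_rot: [[-0.99, 0.141, 0.003], [0.141, 0.99, 0.0], [-0.003, 0.001, -1.0]]
wrist_force: [-0.8, 0.2, -0.5]
gripper_width: 0.149
gripper_force: 30.0
```

>>> move_arm --pt "0.013 0 0 0.001 0" --pt "0.013 0 0 0 0"

```text
clock: 7.95
ee_pos: [0.5367, 0.1219, 0.0527]
eef_rot: [[-0.99, 0.141, 0.003], [0.141, 0.99, 0.0], [-0.003, 0.001, -1.0]]
wrist_force: [-0.2, 0.4, -0.4]
gripper_width: 0.151
gripper_force: 20.8
```

>>> move_arm --pt "0.0136 0 0 0 0" --pt "0.0136 0 0 0 0"

```text
clock: 8.15
ee_pos: [0.5355, 0.1218, 0.0513]
eef_rot: [[-0.99, 0.141, 0.001], [0.141, 0.99, 0.0], [-0.001, 0.0, -1.0]]
wrist_force: [0.7, -0.4, -0.6]
gripper_width: 0.151
gripper_force: 8.3
```

Commanding the opening near the handle width does lower the grip: 13.6 mm gives about 8 N. I'll press with this light grip so the tile can pivot.

>>> move_arm --pt "0.0136 0 0 0.003 0" --pt "0.0136 0 0 0.002 0" --pt "0.0136 0 0 0.001 0" --pt "0.0136 0 0 0 0"

```text
clock: 8.55
ee_pos: [0.5349, 0.1217, 0.0448]
eef_rot: [[-0.99, 0.141, -0.001], [0.141, 0.99, -0.0], [0.001, -0.0, -1.0]]
wrist_force: [-3.7, -0.7, 3.9]
gripper_width: 0.15
gripper_force: 8.3
```

>>> move_arm --pt "0.0136 0 0 0.001 0" --pt "0.0136 0 0 0.001 0" --pt "0.0136 0 0 0.001 0" --pt "0.0136 0 0 0 0"

```text
clock: 8.95
ee_pos: [0.5352, 0.1217, 0.0422]
eef_rot: [[-0.99, 0.141, -0.0], [0.141, 0.99, -0.0], [0.0, -0.0, -1.0]]
wrist_force: [-3.6, -0.2, 7.6]
gripper_width: 0.149
gripper_force: 8.3
```

```bash
python3 tilt.py | head -1; python3 -c "
from bench import manip;o=manip.observe();print(o['ee_pos'],o['wrist_force'],o['gripper_force'])"
```

```text
n pts 9 slope tilt (side edge) 8.669641889828327
[0.53514074 0.12167727 0.04218032] [-3.74600231 -0.81423031  6.89536657] 8.328215181827545
```

>>> move_arm --pt "0.0136 0 0 0.001 0" --pt "0.0136 0 0 0.001 0" --pt "0.0136 0 0 0.001 0" --pt "0.0136 0 0 0 0"

```text
clock: 9.45
ee_pos: [0.5351, 0.1217, 0.0391]
eef_rot: [[-0.99, 0.141, -0.0], [0.141, 0.99, -0.0], [0.0, -0.0, -1.0]]
wrist_force: [-3.6, -1.2, 7.0]
gripper_width: 0.153
gripper_force: 8.3
```

>>> move_arm --pt "0 0 0 0 0" --pt "0 0 0 0 0" --pt "0 0 0 -0.03 0" --pt "0 0 0 -0.04 0" --pt "0 0 0 -0.05 0" --pt "0 0 0 -0.03 0" --pt "0 0 0 0 0" --pt "0 0 0 0 0" --pt "0 0 0 0 0"

```text
clock: 10.35
ee_pos: [0.5341, 0.1215, 0.1866]
eef_rot: [[-0.99, 0.141, -0.003], [0.141, 0.99, -0.0], [0.003, -0.001, -1.0]]
wrist_force: [-0.3, 0.2, -1.4]
gripper_width: 0.151
gripper_force: 30.0
```

```bash
python3 tilt.py; python3 - <<'E'
from h import *
S=manip.read_camera('side');T=manip.read_camera('top')
o=manip.observe();p=o['ee_pos'];print(p,o['wrist_force'],o['gripper_width'])
u=proj('side',p).astype(int);w=proj('top',p).astype(int);print(u,w)
f=lambda I,c:cv2.resize(I[c[1]-45:c[1]+45,c[0]-45:c[0]+45],None,fx=4.4,fy=4.4,interpolation=cv2.INTER_CUBIC)
cv2.imwrite('pics/tilt3.png',np.hstack([f(S,u),f(T,w)])[:,:,::-1])
E
```

```text
n pts 22 slope tilt (side edge) 12.107812191396148
14 top row pred-meas -4.17
16 top row pred-meas -4.88
18 top row pred-meas -5.61
20 top row pred-meas -6.36
22 top row pred-meas -7.12
24 top row pred-meas -7.89
26 top row pred-meas -8.68
[0.53428504 0.12155211 0.1869711 ] [ 0.42455477  0.50125065 -0.28580923] 0.15128130810018928
[288 193] [252 230]
```

View pics/tilt3.png

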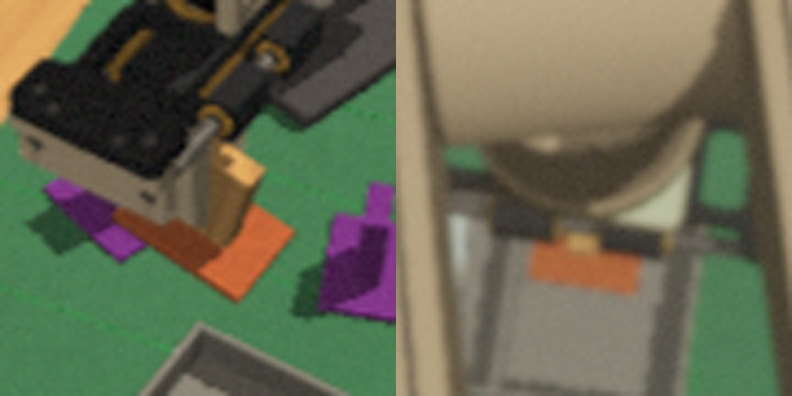

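```bash
python3 - <<'E'
from h import *
o=manip.observe();p=o['ee_pos'];ex=-o['eef_rot'][:,0];ey=o['eef_rot'][:,1]
P=p+[0,0,.019]
for a,b in(((297.1,216.2),(237.5,248.9)),((309.8,200.7),(262.2,251.6))):
    X=tri(a,b);d=X-P;print('corner rel P: ex,ey,z',(d@ex).round(4),(d@ey).round(4),d[2].round(4), 'reproj',(proj('top',X)-b).round(2))
# handle top ends, side view crop (264,168)=near -x corner at +y? ; top view (580,243)
print((o['ee_pos']))
E
```

```text
corner rel P: ex,ey,z -0.0373 0.0245 -0.041 reproj [-0.07 -0.41]
corner rel P: ex,ey,z -0.0357 -0.0254 -0.0427 reproj [0.   0.02]
[0.53428504 0.12155211 0.1869711 ]
```

The tile is at about 12° but has slid roughly 9 mm towards −x in the grip. If I push its low edge against the inside of the tray's near wall with a light grip, it should tilt further and re-centre at the same time.

>>> move_arm --pt "0 0.031 0 0.046 0" --pt "0 0 0 0.05 0" --pt "0 0 0 0.035 0" --pt "0 0 0 0.013 0" --pt "0 0 0 0 0" --pt "0 0 0 0 0"

```text
clock: 11.15
ee_pos: [0.5087, 0.1258, 0.0507]
eef_rot: [[-0.99, 0.141, 0.002], [0.141, 0.99, 0.0], [-0.002, 0.0, -1.0]]
wrist_force: [0.1, -0.1, -0.0]
gripper_width: 0.146
gripper_force: 30.0
```

>>> move_arm --pt "0.0136 0 0 0 0" --pt "0.0136 0.002 0 0 0" --pt "0.0136 0.002 0 0 0" --pt "0.0136 0.002 0 0 0" --pt "0.0136 0 0 0 0"

```text
clock: 11.65
ee_pos: [0.5014, 0.1266, 0.0494]
eef_rot: [[-0.99, 0.141, 0.0], [0.141, 0.99, 0.0], [-0.0, 0.0, -1.0]]
wrist_force: [-0.5, 0.3, -0.9]
gripper_width: 0.154
gripper_force: 8.3
```

>>> move_arm --pt "0.0136 0.002 0 0 0" --pt "0.0136 0.002 0 0 0" --pt "0.0136 0 0 0 0"

```text
clock: 11.95
ee_pos: [0.4972, 0.1271, 0.0491]
eef_rot: [[-0.99, 0.141, -0.0], [0.141, 0.99, -0.0], [0.0, -0.0, -1.0]]
wrist_force: [-0.2, -0.4, -0.6]
gripper_width: 0.147
gripper_force: 8.3
```

>>> move_arm --pt "0.0136 0.002 0 0 0" --pt "0.0136 0.002 0 0 0" --pt "0.0136 0 0 0 0"

```text
clock: 12.25
ee_pos: [0.4945, 0.1276, 0.0499]
eef_rot: [[-0.99, 0.141, 0.002], [0.141, 0.99, -0.0], [-0.002, 0.0, -1.0]]
wrist_force: [3.8, -0.8, -0.2]
gripper_width: 0.149
gripper_force: 8.4
```

>>> move_arm --pt "0.0136 -0.001 0 0.004 0" --pt "0.0136 0 0 0.004 0" --pt "0.0136 0.002 0 0 0" --pt "0.0136 0.002 0 0 0" --pt "0.0136 0 0 0 0"

```text
clock: 12.75
ee_pos: [0.4907, 0.1281, 0.0414]
eef_rot: [[-0.99, 0.141, 0.0], [0.141, 0.99, -0.0], [-0.0, 0.0, -1.0]]
wrist_force: [4.5, -0.6, 1.2]
gripper_width: 0.15
gripper_force: 8.4
```

>>> move_arm --pt "0.0136 0.002 0 0 0" --pt "0.0136 0.002 0 0 0" --pt "0.0136 0 0 0 0"

```text
clock: 13.05
ee_pos: [0.4864, 0.1287, 0.0412]
eef_rot: [[-0.99, 0.141, -0.0], [0.141, 0.99, 0.0], [0.0, 0.0, -1.0]]
wrist_force: [3.5, 0.2, 0.3]
gripper_width: 0.147
gripper_force: 8.4
```

>>> move_arm --pt "0.0136 0.002 0 0 0" --pt "0.0136 0.002 0 0 0" --pt "0.0136 0 0 0 0"

```text
clock: 13.35
ee_pos: [0.4823, 0.1292, 0.041]
eef_rot: [[-0.99, 0.141, -0.001], [0.141, 0.99, -0.0], [0.001, -0.0, -1.0]]
wrist_force: [2.1, 0.2, 0.3]
gripper_width: 0.147
gripper_force: 8.4
```

>>> move_arm --pt "0.0136 0.002 0 0 0" --pt "0.0136 0.002 0 0 0" --pt "0.0136 0 0 0 0"

```text
clock: 13.65
ee_pos: [0.4784, 0.1298, 0.0411]
eef_rot: [[-0.99, 0.141, -0.001], [0.141, 0.99, -0.0], [0.001, -0.0, -1.0]]
wrist_force: [2.2, -0.9, 0.7]
gripper_width: 0.15
gripper_force: 8.4
```

>>> move_arm --pt "0 0 0 0 0" --pt "0 -0.01 0 0 0" --pt "0 -0.02 0 -0.03 0" --pt "0 -0.03 0 -0.04 0" --pt "0 0 0 -0.05 0" --pt "0 0 0 -0.03 0" --pt "0 0 0 0 0" --pt "0 0 0 0 0" --pt "0 0 0 0 0"

```text
clock: 14.55
ee_pos: [0.537, 0.121, 0.1889]
eef_rot: [[-0.99, 0.141, -0.004], [0.141, 0.99, -0.0], [0.004, -0.001, -1.0]]
wrist_force: [-0.5, 0.1, -0.6]
gripper_width: 0.153
gripper_force: 30.0
```

```bash
python3 tilt.py|head -1; python3 - <<'E'
from h import *
S=manip.read_camera('side');T=manip.read_camera('top')
o=manip.observe();p=o['ee_pos'];print(p,o['wrist_force'],o['gripper_width'])
u=proj('side',p).astype(int);w=proj('top',p).astype(int);print(u,w)
f=lambda I,c:cv2.resize(I[c[1]-45:c[1]+45,c[0]-45:c[0]+45],None,fx=4.4,fy=4.4,interpolation=cv2.INTER_CUBIC)
cv2.imwrite('pics/tilt4.png',np.hstack([f(S,u),f(T,w)])[:,:,::-1])
E
```

```text
n pts 16 slope tilt (side edge) 28.005677730366195
[0.53722401 0.12115036 0.18950958] [ 0.09908296 -0.33910146 -0.90044048] 0.14727814601595632
[287 191] [252 228]Traceback (most recent call last):
  File "tilt.py", line 21, in <module>
    tilt()
    ~~~~^^
  File "tilt.py", line 15, in tilt
    k=max(cv2.findContours(m2,0,1)[0],key=cv2.contourArea).reshape(-1,2)
      ~~~^^^^^^^^^^^^^^^^^^^^^^^^^^^^^^^^^^^^^^^^^^^^^^^^^
ValueError: max() iterable argument is empty
```

View pics/tilt4.png

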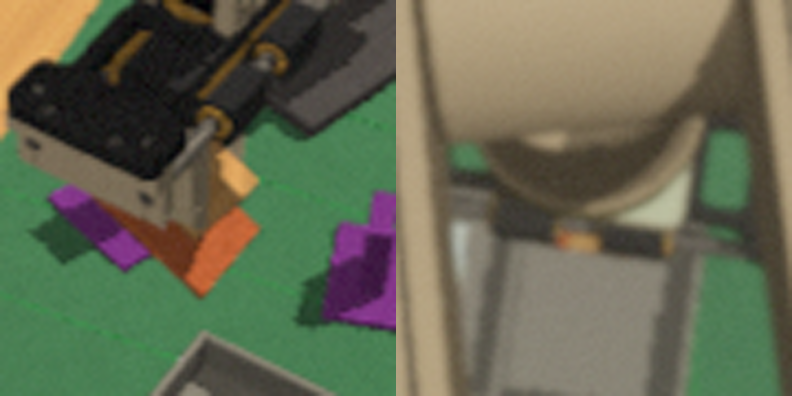

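The side crop shows the tile tilted steeply, with low-edge corners at (200,297) and (258,230). I'll work out where the tile sits relative to the grip, and the target pose on the facet.

```bash
python3 - <<'E'
from h import *
o=manip.observe();p=o['ee_pos'];ex=-o['eef_rot'][:,0];ey=o['eef_rot'][:,1];P=p+[0,0,.019]
def inpl(uv,off):
    oo,d=ray('side',uv);t=((P+ey*off-oo)@ey)/(d@ey);X=oo+d*t-P;return np.array([X@ex,X[2]])
o0=np.array([242.,146.])
for c,off in(((200,297),.025),((258,230),-.025),((229,263.5),0)):
    r=inpl(np.array(c)/4.4+o0,off)
    for th in(26,28,30):
        a=np.radians(th);x=r[0]*np.cos(a)+r[1]*np.sin(a);z=-r[0]*np.sin(a)+r[1]*np.cos(a);print(c,r.round(4),th,'low edge in tile axes about P',x.round(4),z.round(4))
E
```

```text
(200, 297) [-0.0171 -0.0495] 26 low edge in tile axes about P -0.0371 -0.037
(200, 297) [-0.0171 -0.0495] 28 low edge in tile axes about P -0.0384 -0.0357
(200, 297) [-0.0171 -0.0495] 30 low edge in tile axes about P -0.0396 -0.0344
(258, 230) [-0.0175 -0.0505] 26 low edge in tile axes about P -0.0379 -0.0378
(258, 230) [-0.0175 -0.0505] 28 low edge in tile axes about P -0.0392 -0.0364
(258, 230) [-0.0175 -0.0505] 30 low edge in tile axes about P -0.0404 -0.035
(229, 263.5) [-0.0171 -0.0505] 26 low edge in tile axes about P -0.0375 -0.0379
(229, 263.5) [-0.0171 -0.0505] 28 low edge in tile axes about P -0.0388 -0.0366
(229, 263.5) [-0.0171 -0.0505] 30 low edge in tile axes about P -0.0401 -0.0352
```

>>> move_arm --pt "0 0 0 -0.04 0" --pt "0 -0.0089 -0.0386 0 0" --pt "0 -0.0089 -0.0386 0 0" --pt "0 -0.0089 -0.0386 0 0" --pt "0 -0.0089 -0.0386 0 0" --pt "0 -0.0089 -0.0386 0 0" --pt "0 -0.0089 -0.0386 0 0" --pt "0 -0.0089 -0.0386 0 0" --pt "0 -0.0089 -0.0386 0 0"

```text
clock: 15.65
ee_pos: [0.5646, -0.196, 0.2304]
eef_rot: [[-0.99, 0.141, -0.001], [0.141, 0.99, 0.001], [0.001, 0.0, -1.0]]
wrist_force: [0.8, -0.1, 0.1]
gripper_width: 0.153
gripper_force: 30.0
```

>>> move_arm --pt "0 0 0 0 0.085" --pt "0 0 0 0 0.085" --pt "0 0 0 0 0.083" --pt "0 0 0 0.025 0" --pt "0 0 0 0.025 0" --pt "0 0 0 0 0" --pt "0 0 0 0 0" --pt "0 0 0 0 0"

```text
clock: 16.45
ee_pos: [0.5657, -0.1948, 0.1827]
eef_rot: [[-0.923, 0.385, 0.002], [0.385, 0.923, -0.001], [-0.002, -0.0, -1.0]]
wrist_force: [0.2, -0.2, -0.7]
gripper_width: 0.151
gripper_force: 30.0
```

```bash
python3 - <<'E'
from h import *
S=manip.read_camera('side');T=manip.read_camera('top')
o=manip.observe();p=o['ee_pos'];print(p,o['eef_rot'].round(3).tolist(),o['wrist_force'],o['gripper_width'])
u=np.array([320,115]);w=np.array([408,205]);
f=lambda I,c:cv2.resize(I[c[1]-45:c[1]+45,c[0]-45:c[0]+45],None,fx=4.4,fy=4.4,interpolation=cv2.INTER_CUBIC)
cv2.imwrite('pics/app.png',np.hstack([f(S,u),f(T,w)])[:,:,::-1])
E
```

```text
[ 0.5659385  -0.19486355  0.18299375] [[-0.923, 0.385, 0.002], [0.385, 0.923, -0.001], [-0.003, -0.0, -1.0]] [ 0.4161124   0.03544607 -0.01337093] 0.14953953277086124
```

View pics/app.png

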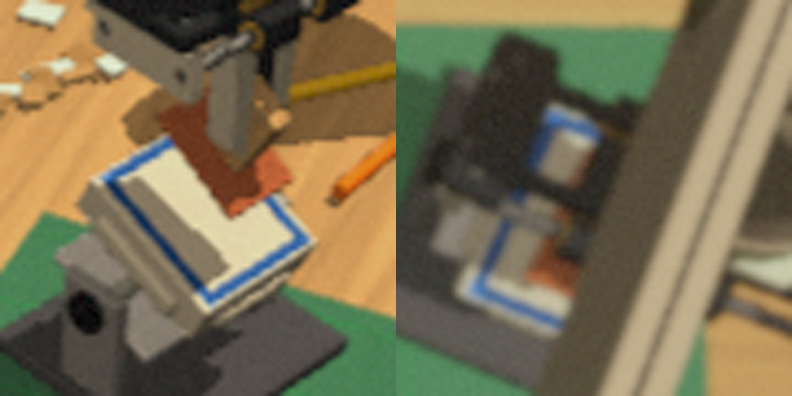

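The tile hovers over the facet with its yaw aligned to the tape. I'll move to about 10 mm off along the normal.

>>> move_arm --pt "0 -0.0025 0 0.011 0" --pt "0 -0.0025 0 0.011 0" --pt "0 -0.0025 0 0.0105 0" --pt "0 0 0 0 0" --pt "0 0 0 0 0" --pt "0 0 0 0 0"

```text
clock: 17.15
ee_pos: [0.5721, -0.1975, 0.149]
eef_rot: [[-0.923, 0.385, 0.0], [0.385, 0.923, -0.0], [-0.0, -0.0, -1.0]]
wrist_force: [0.2, 0.0, -0.3]
gripper_width: 0.149
gripper_force: 30.0
```

>>> move_arm --pt "0.0136 -0.0008 0 0.0018 0" --pt "0.0136 -0.0008 0 0.0018 0" --pt "0.0136 0 0 0 0" --pt "0.0136 0 0 0 0"

```text
clock: 17.55
ee_pos: [0.5734, -0.198, 0.1451]
eef_rot: [[-0.923, 0.385, 0.0], [0.385, 0.923, -0.0], [-0.0, -0.0, -1.0]]
wrist_force: [0.5, -0.6, -0.4]
gripper_width: 0.15
gripper_force: 8.4
```

>>> move_arm --pt "0.0136 -0.0008 0 0.0018 0" --pt "0.0136 0 0 0 0" --pt "0.0136 0 0 0 0"

```text
clock: 17.85
ee_pos: [0.5741, -0.1983, 0.1432]
eef_rot: [[-0.923, 0.385, -0.0], [0.385, 0.923, 0.0], [0.0, -0.0, -1.0]]
wrist_force: [-0.3, -0.5, -0.2]
gripper_width: 0.149
gripper_force: 8.4
```

>>> move_arm --pt "0.0136 -0.0008 0 0.0018 0" --pt "0.0136 0 0 0 0" --pt "0.0136 0 0 0 0"

```text
clock: 18.15
ee_pos: [0.5749, -0.1986, 0.1414]
eef_rot: [[-0.923, 0.385, -0.0], [0.385, 0.923, 0.0], [0.0, 0.0, -1.0]]
wrist_force: [-0.4, -0.1, -1.5]
gripper_width: 0.151
gripper_force: 8.4
```

>>> move_arm --pt "0.0136 -0.0008 0 0.0018 0" --pt "0.0136 0 0 0 0" --pt "0.0136 0 0 0 0"

```text
clock: 18.45
ee_pos: [0.5756, -0.1989, 0.1396]
eef_rot: [[-0.923, 0.385, -0.0], [0.385, 0.923, 0.0], [0.0, -0.0, -1.0]]
wrist_force: [-0.4, -0.0, -0.8]
gripper_width: 0.152
gripper_force: 8.4
```

>>> move_arm --pt "0.0136 -0.0004 0 0.0009 0" --pt "0.0136 0 0 0 0" --pt "0.0136 0 0 0 0"

```text
clock: 18.75
ee_pos: [0.576, -0.1991, 0.1388]
eef_rot: [[-0.923, 0.385, -0.0], [0.385, 0.923, 0.0], [0.0, 0.0, -1.0]]
wrist_force: [0.1, 0.8, -0.5]
gripper_width: 0.152
gripper_force: 8.4
```

>>> move_arm --pt "0.0136 -0.0004 0 0.0009 0" --pt "0.0136 0 0 0 0" --pt "0.0136 0 0 0 0"

```text
clock: 19.05
ee_pos: [0.5764, -0.1992, 0.1381]
eef_rot: [[-0.923, 0.385, -0.0], [0.385, 0.923, -0.0], [0.0, -0.0, -1.0]]
wrist_force: [-0.7, 0.6, 0.9]
gripper_width: 0.151
gripper_force: 8.4
```

```bash
cat > chk.py <<'E'
from h import *
C=np.array([.5875,-.2041,.1205]);e=np.array([np.cos(np.radians(-22.6)),np.sin(np.radians(-22.6)),0]);a=np.radians(22.5)
u=e*np.cos(a)+np.array([0,0,np.sin(a)]);n=-e*np.sin(a)+np.array([0,0,np.cos(a)]);y=np.cross(n,u)
def onf(uv,sink=0.):
    o,d=ray('side',uv);t=((C-n*sink-o)@n)/(d@n);X=o+d*t-C;return round(X@u*1e3,1),round(X@y*1e3,1)
o=manip.observe();S=manip.read_camera('side')
print('camera rel facet',((ray('side',(0,0))[0]-C)@np.c_[u,y,n]).round(2))
m=mask(S,(0,110,50),(12,255,255),(285,75,365,150))
c=max(cv2.findContours(m,0,1)[0],key=cv2.contourArea)[:,0]
h=cv2.convexHull(c)[:,0];b=h[h[:,1].argmax()];r=h[h[:,0].argmax()]
print('bottom corner',b,onf(b+.5),'right corner',r,onf(r+.5))
E_=[(q,np.nonzero(m[:,q])[0].max()+.5) for q in range(c[:,0].min()+2,b[0]-1)]
v=cv2.fitLine(np.float32(E_),cv2.DIST_HUBER,0,.01,.01).ravel()
N=np.cross(ray('side',v[2:])[1],ray('side',v[2:]+10*v[:2])[1]);ex=-o['eef_rot'][:,0]
print(len(E_),'long edge tilt',np.degrees(np.arctan(-(ex@N)/N[2])),'pts on facet',onf(E_[0]),onf(E_[-1]))
t=mask(S,(100,110,60),(125,255,255),(285,85,360,150));k=np.argwhere(t)[:,::-1]
for f,s in(((0,1),'bottom'),((1,0),'right'),((-1,0),'left'),((0,-1),'top')):
    q=k[(k@np.array(f)).argmax()];print('tape',s,q,onf(q+.5))
print(o['wrist_force'].round(1),o['ee_pos'].round(4))
E
python3 chk.py
```

```text
camera rel facet [-0.29  0.75  0.98]
bottom corner [323 131] (np.float64(-33.2), np.float64(22.6)) right corner [335 122] (np.float64(-30.1), np.float64(-23.6))
14 long edge tilt 30.155940537393576 pts on facet (np.float64(29.4), np.float64(21.1)) (np.float64(-27.6), np.float64(26.5))
tape bottom [322 138] (np.float64(-46.8), np.float64(38.6))
tape right [343 123] (np.float64(-43.4), np.float64(-40.7))
tape left [299 110] (np.float64(45.1), np.float64(36.9))
tape top [316 101] (np.float64(42.9), np.float64(-21.3))
[-0.7  0.6  0.9] [ 0.5764 -0.1992  0.1381]
```

>>> move_arm --pt "0.0137 -0.0008 0 0.0018 0" --pt "0.0137 0 0 0 0" --pt "0.0137 0 0 0 0"

```text
clock: 19.4
ee_pos: [0.5775, -0.1997, 0.1365]
eef_rot: [[-0.923, 0.385, 0.001], [0.385, 0.923, -0.0], [-0.001, -0.0, -1.0]]
wrist_force: [-0.5, 0.4, 3.6]
gripper_width: 0.15
gripper_force: 6.3
```

>>> move_arm --pt "0.0137 -0.0015 0 0.001 0" --pt "0.0137 -0.0015 0 0.001 0" --pt "0.0137 0 0 0 0"

```text
clock: 19.7
ee_pos: [0.5803, -0.2009, 0.1342]
eef_rot: [[-0.923, 0.385, 0.001], [0.385, 0.923, -0.0], [-0.001, 0.0, -1.0]]
wrist_force: [-0.2, -0.6, 4.5]
gripper_width: 0.15
gripper_force: 6.3
```

```bash
python3 chk.py
```

```text
camera rel facet [-0.29  0.75  0.98]
bottom corner [323 131] (np.float64(-33.2), np.float64(22.6)) right corner [335 122] (np.float64(-30.1), np.float64(-23.6))
14 long edge tilt 26.221431066783488 pts on facet (np.float64(25.0), np.float64(25.1)) (np.float64(-29.8), np.float64(28.4))
tape bottom [321 138] (np.float64(-45.5), np.float64(40.9))
tape right [343 124] (np.float64(-45.6), np.float64(-38.6))
tape left [299 110] (np.float64(45.1), np.float64(36.9))
tape top [315 101] (np.float64(44.2), np.float64(-18.9))
[-0.2 -0.6  4.5] [ 0.5803 -0.2009  0.1342]
```

The low edge is holding on the plaster and the tilt is coming down from 30° to 26°. I'll continue the arc.

>>> move_arm --pt "0.0137 -0.0015 0 0.0008 0" --pt "0.0137 -0.0015 0 0.0008 0" --pt "0.0137 0 0 0 0"

```text
clock: 20.05
ee_pos: [0.5826, -0.2019, 0.1323]
eef_rot: [[-0.923, 0.385, -0.0], [0.385, 0.923, 0.0], [0.0, 0.0, -1.0]]
wrist_force: [-0.7, 0.5, 4.9]
gripper_width: 0.15
gripper_force: 6.3
```

```bash
python3 chk.py
```

```text
camera rel facet [-0.29  0.75  0.98]
bottom corner [323 131] (np.float64(-33.2), np.float64(22.6)) right corner [335 122] (np.float64(-30.1), np.float64(-23.6))
15 long edge tilt 23.376334898081602 pts on facet (np.float64(26.3), np.float64(27.4)) (np.float64(-29.8), np.float64(28.4))
tape bottom [321 138] (np.float64(-45.5), np.float64(40.9))
tape right [343 124] (np.float64(-45.6), np.float64(-38.6))
tape left [299 110] (np.float64(45.1), np.float64(36.9))
tape top [314 101] (np.float64(45.6), np.float64(-16.5))
[-0.7  0.5  4.9] [ 0.5826 -0.2019  0.1323]
```

>>> move_arm --pt "0.0137 -0.0012 0 0.001 0" --pt "0.0137 -0.0005 0 0.0009 0" --pt "0.0137 0 0 0 0" --pt "0.0137 0 0 0 0"

```text
clock: 20.5
ee_pos: [0.5834, -0.2022, 0.1301]
eef_rot: [[-0.923, 0.385, -0.002], [0.385, 0.923, 0.001], [0.002, -0.0, -1.0]]
wrist_force: [-5.4, 1.1, 5.9]
gripper_width: 0.15
gripper_force: 6.3
```

```bash
python3 chk.py
```

```text
camera rel facet [-0.29  0.75  0.98]
bottom corner [322 132] (np.float64(-34.0), np.float64(26.9)) right corner [334 122] (np.float64(-28.7), np.float64(-21.2))
14 long edge tilt 23.780273413171965 pts on facet (np.float64(24.1), np.float64(29.4)) (np.float64(-28.4), np.float64(30.7))
tape bottom [321 139] (np.float64(-47.6), np.float64(42.8))
tape right [343 125] (np.float64(-47.8), np.float64(-36.6))
tape left [298 111] (np.float64(44.2), np.float64(41.2))
tape top [314 101] (np.float64(45.6), np.float64(-16.5))
[-5.4  1.1  5.9] [ 0.5834 -0.2022  0.1301]
```

The push along the normal is about 7.5 N, so the plaster has sunk about 4.5 to 5 mm and the tile is flush. I'll tighten the grip, ease the sideways load a little and take the last look.

>>> move_arm --pt "0.0134 0.0005 0 0.0 0" --pt "0.013 0 0 0 0" --pt "0.0125 0 0 0 0" --pt "0.0125 0 0 0 0" --pt "0.0125 0 0 0 0"

```text
clock: 21.05
ee_pos: [0.5834, -0.2022, 0.1305]
eef_rot: [[-0.923, 0.385, -0.001], [0.385, 0.923, 0.0], [0.001, -0.0, -1.0]]
wrist_force: [-3.2, 1.4, 6.5]
gripper_width: 0.15
gripper_force: 30.0
```

```bash
python3 chk.py; python3 - <<'E'
from h import *
S=manip.read_camera('side');o=manip.observe();print(o['gripper_force'],o['ft_torque'])
cv2.imwrite('pics/fin.png',cv2.resize(S[80:155,280:370],None,fx=8,fy=8,interpolation=cv2.INTER_CUBIC)[:,:,::-1])
E
```

```text
camera rel facet [-0.29  0.75  0.98]
bottom corner [322 132] (np.float64(-34.0), np.float64(26.9)) right corner [334 122] (np.float64(-28.7), np.float64(-21.2))
14 long edge tilt 22.98245716248395 pts on facet (np.float64(24.1), np.float64(29.4)) (np.float64(-26.3), np.float64(28.8))
tape bottom [321 139] (np.float64(-47.6), np.float64(42.8))
tape right [343 125] (np.float64(-47.8), np.float64(-36.6))
tape left [298 111] (np.float64(44.2), np.float64(41.2))
tape top [314 101] (np.float64(45.6), np.float64(-16.5))
[-3.2  1.4  6.5] [ 0.5834 -0.2022  0.1305]
30.001341998577118 [0.28836624 0.64627025 0.00283617]
```

View pics/fin.png

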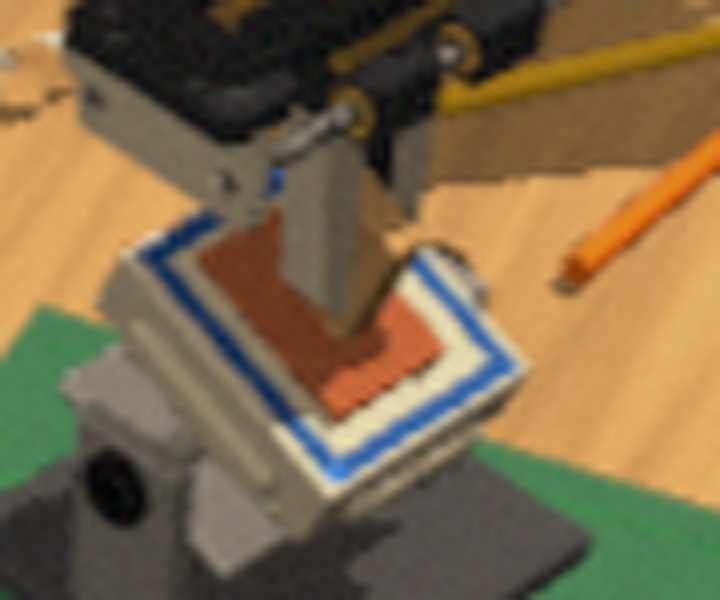

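The last picture shows the tile flat inside the tape and parallel to it. Tile corners are at crop (203,258), (335,415) and (440,345), against inner tape corners near (172,258), (335,455) and (485,362). I'll quantify the centring.

```bash
python3 - <<'E'
import io,contextlib
with contextlib.redirect_stdout(io.StringIO()):
    from chk import *
f=lambda c,s:onf(np.array(c)/8+np.array([279.5+.5,79.5+.5]),s)
for c in((172,258),(335,457),(487,362)): print('tape inner',f(c,.005))
for c in((200,260),(335,418),(443,347)): print('tile under',f(c,.005),'if top edge',f(c,0))
# tape outer bounds via hull of blue mask vs. tile
E
```

```text
tape inner (np.float64(40.3), np.float64(32.1))
tape inner (np.float64(-41.8), np.float64(33.7))
tape inner (np.float64(-42.3), np.float64(-34.8))
tile under (np.float64(35.1), np.float64(24.4)) if top edge (np.float64(33.4), np.float64(28.1))
tile under (np.float64(-31.3), np.float64(24.2)) if top edge (np.float64(-32.6), np.float64(27.9))
tile under (np.float64(-30.5), np.float64(-25.4)) if top edge (np.float64(-31.8), np.float64(-21.5))
```

The tile is about 3 to 4 mm off centre upslope and about 0 mm across. The push is about 7.3 N, so the sinkage is about 5 mm. That is all within tolerance, so I'll hold for a moment and hand in.

>>> move_arm --pt "0.0125 0 0 0 0" --pt "0.0125 0 0 0 0" --pt "0.0125 0 0 0 0" --pt "0.0125 0 0 0 0" --pt "0.0125 0 0 0 0"

```text
clock: 21.7
ee_pos: [0.5834, -0.2021, 0.1305]
eef_rot: [[-0.923, 0.385, -0.001], [0.385, 0.923, 0.0], [0.001, 0.0, -1.0]]
wrist_force: [-4.4, 1.3, 5.6]
gripper_width: 0.15
gripper_force: 30.0
```

```bash
python3 -c "
from bench import manip
print(manip.observe()['wrist_force'],manip.sign_off())"
```

```text
the job is handed in; nothing more can be done
[-4.44981255  1.26501428  5.57330294] None
```

I handed the job in with the terracotta tile still gripped at 30 N and pressed flush on the facet at about 7 N (estimated sink about 5 mm), squared up and about 3–4 mm upslope of centre; `sign_off` returned no verdict.

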